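Stand the soft-cheese spatula in its crock

ROBOT

A 6-joint arm with a two-finger parallel gripper is mounted at the origin on the work surface. World frame = base frame: x ahead of the robot, y to its left, z up, the work surface at z = 0. Lengths are in m, angles in rad, forces in N, time in s.
With the tool pointing down it reaches from about 0.425 to 0.95 m from the base axis. Payload 3.5 kg.
Tool frame: the origin (TCP) lies at the very end of the fingers, on their centre line; the grasp point (between the pads) lies 19 mm behind it; z points along the fingers, y is the line along which they close (so a half turn about z gives the same grasp; the last joint's range is limited). The gripper opens to 85 mm and grips with 20 to 120 N. Pads are 22 mm wide; open, the fingers measure 114 mm over their backs; the gripper's body (76 mm by 85 mm) begins 54 mm behind the grasp point. The pads swing forward as they close: fully open they stand 13 mm farther back than shut.
Start: joints at [1.168, 0.286, 1.577, -0, 1.279, -0.15], TCP at [0.169, 0.654, 0.231] pointing down, gripper open.
Joint ranges: [-2.77, 2.77], [-0.9, 2.22], [0.21, 2.48], [-1.53, 4.67], [0.24, 2.81], [-2.84, 2.84]. Speed limits (rad/s): [2.79, 2.79, 3.14, 3.14, 3.14, 3.14].

INTERFACE

Orientations are given as a unit quaternion [x, y, z, w].
In Python, from plant import ctrl gives the robot as it stands.
- The arm moves only by the tool carry_out, never from a script. Its argument "deltas" is one flat list of numbers, 6 for each row, row after row: the shift along the tool's x, y, z in m, then the turn, a rotation vector about the tool's x, y, z in rad. A call has 1 to 5 rows; each row is the pose to reach, as a shift and turn from the pose commanded when the call began, along the tool's axes at that moment; what a row does not reach only later rows make up. A row lasts 1/8 s, in which the tool goes at most 62.5 mm and 10.7 degrees, less where a joint would pass 70% of its speed; a pose out of reach is approached as far as the arm can. A call with a gripper value outside its range is refused whole. "grip" is the opening in per cent of the stroke, from 0 (shut) to 100 (fully open), set as the call begins (left out, the last holds). The fingers move at their own pace and stop on an object; "grip_force" is the grip in N (left out, the last holds). Time passes only in rows, so rows that repeat a pose let the fingers close. It gives the time, the measured TCP pose, the force, the opening and the grip force at its end, in the units of the state.
- ctrl.get_state(): the state, without advancing time (a new reading comes with each control period).
- ctrl.read_camera(name): name is "side" or "top"; returns (picture, depth): 400x640x3 uint8, red, green, blue; 400x640 float32, m along the optical axis (not along the pixel's ray), 0 where there is no reading.
- ctrl.camera_model(name): a dict with "intrinsics" (3x3 intrinsics, pixels), "extrinsics" (4x4, takes a point from world to camera coordinates). Camera axes: x right, y down, z forward; pixel columns grow to the right and rows downward; lengths in m; the calibration is good to about 2 mm. A picture is of the moment at which its call begins. camera_model takes no time and is no camera call.
- ctrl.sign_off(): hands the job in; it is judged then, once.
Trained networks look in the newest picture that a camera, given by its name, has taken for a name from the list of things; names that differ only in an ending like _2 or _b are one class to them, and where a whole thing is asked for, a point or a joint stands for the part that bears it (a point fixed in the world has none). Each returns a list of dicts, best first, with "score" (0 to 1); they miss things now and then, are a little off and sometimes report something else, mostly with a low value. They report only what shows in the picture. A call takes as long as a camera call. They do not tell look-alikes from the thing itself.
- ctrl.find_in(camera, query): "uv" ([column, row] in pixels, amid what is visible of it).
The state is a dict: "time": time; "qpos": joint angles; "dq": joint speeds; "joint_efforts": joint torques, N m; "eef_pos": TCP position; "tcp_rot": TCP orientation; "contact_force": force on the tool from outside, world axes, zero at the start; "wrist_torque": the same for the moment, N m; "opening": opening from 0.0 (shut) to 1.0 (fully open); "finger_force": force on a finger pad.
Only numpy, scipy, OpenCV 4.12 (cv2) and the standard library are available. Lean on these libraries where they do the work, as an engineer would, in place of code of your own. Each camera call takes 0.05 s, during which the arm holds its last target. There are 200 camera calls.

TASK

Take the yellow-handled cheese spatula from the sloping tool rest and stand it, blade down and handle up, in the white crock, its blade reaching the bottom. Let it go there (it may lean on the rim); leave the two black-handled spatulas on the rest and the crock standing upright on the counter.

Things in the scene. Friction and masses are not known exactly. Their poses are not given: they have to be found in the camera images.
- yellow_spatula: Cheese spatula, 190 mm long, 0.1 kg. Origin: middle of the blade's end; z runs from there along the tool to the handle end. Steel blade z 0-85, 20 wide (y), 3 thick (x); yellow plastic handle z 85-190, 18 wide (y), 22 thick (x). Starts leaning 35 degrees from vertical on a tool rest, blade down, handle end away from the robot (within 20 degrees of straight ahead), y level. Lift it straight up.
- black_spatula_a: Same spatula with a black handle, same axes, on the same fixed steel rest; stays there. The rest: a plate 8 mm high carries the three tips, 80 mm apart along their y, and a level rail supports the handles from below 115 mm from the tips. The handles are free above it: grip 135 to 180 mm from the tip. The handle ends are 170 mm above the counter; pass over them.
- black_spatula_b: Second black-handled spatula, the same in every way. Stays where it is.
- crock: White round stoneware crock, loose on the counter, about 0.8 kg, empty. Origin: centre of its underside; z up. Height 85 mm, outer diameter 60 mm, inner diameter at the mouth 50 mm (48 mm at the bottom), inner floor 8 mm above its underside.
There are look-alikes about, which are no part of the job. Leave any green, orange or purple look-alike of the black_spatula_b alone.

How it is judged:
At the end, for the whole second after the job is handed in: Yellow spatula at rest in the crock: tip within 25 mm above the crock's underside and 30 mm of its axis, leaning at most 34 degrees; crock on the counter, upright within 6 degrees; black spatulas' tips within 30 mm of their starts, leaning under 46 degrees (z of yellow_spatula in the frame of crock between 0 and 0.025 m and horizontal distance between yellow_spatula and crock below 0.03 m and angle between yellow_spatula's own z axis and vertical below 0.6 rad and angle between crock's own z axis and vertical below 0.1 rad and height (world z) of crock below 0.01 m and linear speed of yellow_spatula below 0.03 m/s and distance of each of black_spatula_a, black_spatula_b from where it was at the start of the episode below 0.03 m and angle between each of black_spatula_a, black_spatula_b's own z axis and vertical below 0.8 rad); the robot touches nothing.
It fails at once if a black-handled spatula is pulled off the rest (tip moved more than 50 mm) (distance of any of black_spatula_a, black_spatula_b from where it was at the start of the episode above 0.05 m).
It fails at once if the crock is tipped more than 30 degrees (angle between crock's own z axis and vertical above 0.52 rad).
It also fails if it takes over 40 s, if anything falls off the work surface, if the arm or the gripper's body presses on something with over 40 N, if the wrist force passes 120 N, or if a joint passes its speed limit or range.

## Working session

There is one attempt and no reset: what is moved stays moved. The work goes in short steps, Python scripts to look and compute and a tool call to move; the robot and the scene stay as the last step left them, time stands still between calls to the robot, and variables do not carry over. Pictures are saved under pics/ and viewed, at most 10 in all, crops included, and the job is handed in when it is done.

Besides the shell and the picture viewer there is one more tool, called after "Request:" as name(argument=value, ...) on one line, values as JSON. carry_out: Moves the arm, as the interface text tells. Its arguments: {"type":"object","properties":{"deltas":{"type":"array"},"grip":{"type":"number"},"grip_force":{"type":"number"}},"required":["deltas"]}

```bash
mkdir -p pics; cat > h.py <<'E'
import numpy as np, cv2
from plant import ctrl
def shot(n,f=None):
    p,d=ctrl.read_camera(n)
    if f: cv2.imwrite('pics/'+f,p[:,:,::-1])
    return p,d
def world(n,d,mask):
    m=ctrl.camera_model(n);K=np.array(m['intrinsics']);T=np.array(m['extrinsics'])
    v,u=np.nonzero(mask&(d>0));z=d[v,u]
    c=np.stack([(u-K[0,2])/K[0,0]*z,(v-K[1,2])/K[1,1]*z,z],1)
    return (c-T[:3,3])@T[:3,:3],u,v
E
python3 - <<'E'
from h import *
for n in('top','side'):
    shot(n,n+'0.png')
    for q in('yellow_spatula','black_spatula_a','crock'): print(n,q,[(np.round(r['uv']),round(r['score'],2)) for r in ctrl.find_in(n,q)])
    m=ctrl.camera_model(n);T=np.array(m['extrinsics']);print(-T[:3,:3].T@T[:3,3],T[:3,:3].round(2).tolist())
s=ctrl.get_state();print(s['time'],s['eef_pos'],s['tcp_rot'])
E
```

```text
top yellow_spatula [(array([196., 189.]), 0.64)]
top black_spatula_a [(array([210.,  81.]), 0.86), (array([268., 186.]), 0.77), (array([331., 293.]), 0.7), (array([232., 185.]), 0.68), (array([198., 295.]), 0.59)]
top crock [(array([407., 206.]), 0.95)]
[ 0.3345258  -0.00817306  1.27832416] [[0.0, -1.0, 0.02], [-0.99, -0.0, -0.15], [0.15, -0.02, -0.99]]
side yellow_spatula [(array([314., 110.]), 0.79)]
side black_spatula_a [(array([259., 225.]), 0.91), (array([320., 128.]), 0.75), (array([330., 142.]), 0.66), (array([314., 111.]), 0.65), (array([353., 264.]), 0.63), (array([388., 119.]), 0.57), (array([232., 145.]), 0.49)]
side crock [(array([355., 262.]), 0.56)]
[ 0.29090723 -0.7077621   0.88976107] [[0.96, -0.27, 0.01], [-0.2, -0.74, -0.65], [0.18, 0.62, -0.76]]
0.4 [0.16873232 0.65346529 0.23111837] [ 1.26047312e-01  9.92024215e-01 -1.62833507e-04 -7.08071439e-05]
```

View pics/top0.png

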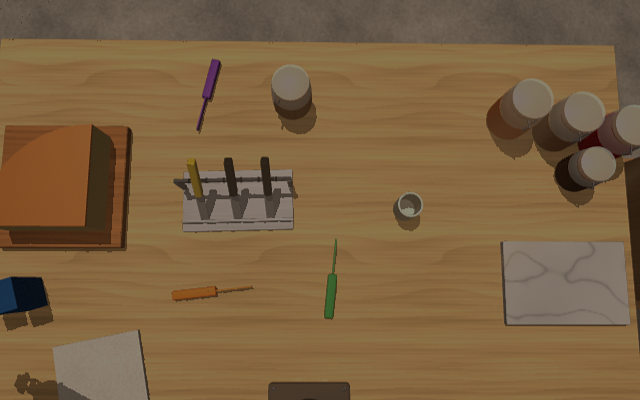

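View pics/side0.png

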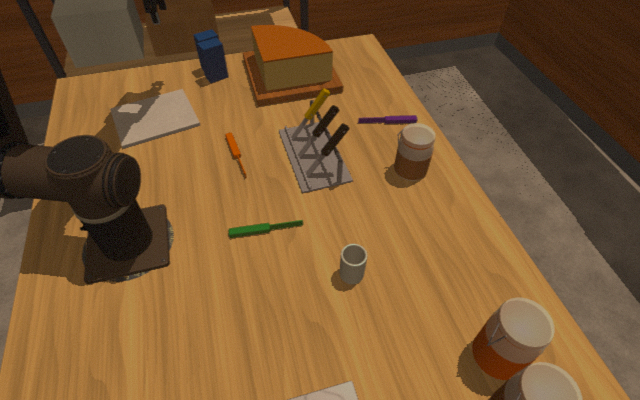

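The top view shows the yellow handle at about (195,178), the black handles at (231,177) and (266,176), and the crock at (409,206). The purple, orange and green ones lying flat are look-alikes. In the side view, yellow is at (316,104) and the crock at (353,263).

```bash
python3 - <<'E'
from h import *
for n,b,c in(('top',(180,150,212,205),(390,188,428,222)),('side',(295,82,335,130),(335,240,372,288))):
    p,d=shot(n); hsv=cv2.cvtColor(p,cv2.COLOR_RGB2HSV)
    bm=np.zeros(d.shape,bool);bm[b[1]:b[3],b[0]:b[2]]=1
    m=bm&(hsv[...,0]>18)&(hsv[...,0]<34)&(hsv[...,1]>170)
    P,u,v=world(n,d,m)
    k=(P[:,2]>.06)&(P[:,2]<.2);P=P[k];u=u[k];v=v[k];c0=P.mean(0);a=np.linalg.svd(P-c0)[2][0];a*=np.sign(a[2])
    t=(P-c0)@a
    print(n,len(P),'c',c0.round(4),'axis',a.round(3),'lean',np.degrees(np.arccos(a[2])),'ends',(c0+a*np.percentile(t,1)).round(4),(c0+a*np.percentile(t,99)).round(4),'az',np.degrees(np.arctan2(a[1],a[0])))
    bm[:]=0;bm[c[1]:c[3],c[0]:c[2]]=1
    P,u,v=world(n,d,bm)
    k=(P[:,2]>.075)&(P[:,2]<.095);R=P[k]
    (x,y),r=cv2.minEnclosingCircle(R[:,:2].astype(np.float32));print('crock',len(R),x,y,r,R[:,2].mean(),np.percentile(R[:,:2],[2,98],axis=0))
    # row-wise handle points
    if n=='top':
        bm[:]=0;bm[150:235,175:300]=1;P,u,v=world(n,d,bm);k=P[:,2]>.15
        for lo,hi in((180,212),(218,245),(255,280)):
            q=P[k&(u>lo)&(u<hi)];print(lo,len(q),q.mean(0).round(4),q[:,2].max())
E
```

```text
top 319 c [0.5624 0.2582 0.1347] axis [0.602 0.022 0.798] lean 37.058266252588425 ends [0.5266 0.2569 0.0872] [0.5892 0.2592 0.1702] az 2.09384742197133
crock 184 0.5118228197097778 -0.23288202285766602 0.03033996745944023 0.08311627057589875 [[ 0.4832982  -0.26062653]
 [ 0.53984457 -0.20338032]]
180 130 [0.5838 0.2594 0.1615] 0.17215765403914013
218 122 [0.5868 0.1798 0.1613] 0.17365777025143458
255 120 [0.589  0.1007 0.1618] 0.17232242101125894
side 295 c [0.562  0.2506 0.1255] axis [0.575 0.006 0.818] lean 35.09042169460949 ends [0.5314 0.2503 0.082 ] [0.59   0.2509 0.1654] az 0.613831890400809
crock 232 0.5101633667945862 -0.2366703301668167 0.03059179149568081 0.08167520786353165 [[ 0.48202413 -0.26490595]
 [ 0.53853873 -0.20867201]]
```

```bash
cat >> h.py <<'E'
from scipy.spatial.transform import Rotation as Ro
def go(p,az=1.9,pitch=0):
    """tool deltas to TCP p, closing line at az+90deg, tool pitched by -pitch deg about it"""
    s=ctrl.get_state();R=Ro.from_quat(s['tcp_rot'])
    a=np.radians(az);x=np.array([-np.cos(a),-np.sin(a),0]);y=np.array([-np.sin(a),np.cos(a),0])
    T=Ro.from_matrix(np.stack([x,y,[0,0,-1]],1))*Ro.from_rotvec([0,-np.radians(pitch),0])
    d=R.inv().apply(np.array(p)-s['eef_pos']);r=(R.inv()*T).as_rotvec()
    print('d',d.round(4),'r',r.round(4),'dist',np.linalg.norm(d).round(3),'t',s['time'],s['opening'],s['contact_force'])
E
python3 -c "
from h import *
go([.578,.2595,.26])
p,d=shot('top')
m=np.zeros(d.shape,bool);m[120:250,0:135]=1
P,_,_=world('top',d,m);print(P[:,2].max())"
```

```text
d [-0.4948 -0.2792 -0.0287] r [-1.00e-04 -0.00e+00 -2.86e-01] dist 0.569 t 0.5 1.0014749850125737 [-0.14990714 -0.40145843 -0.49980219]
0.15057378645350594
```

Request:
carry_out(deltas=[-0.05,-0.028,-0.029,0,0,-0.1,-0.1,-0.056,-0.029,0,0,-0.2,-0.15,-0.085,-0.029,0,0,-0.286,-0.2,-0.113,-0.029,0,0,-0.286,-0.25,-0.141,-0.029,0,0,-0.286], grip=65, grip_force=40)

```text
time: 1.18
eef_pos: [0.3767, 0.4531, 0.2607]
tcp_rot: [-0.017, 1.0, 0.0, 0.0]
contact_force: [0.2, 0.1, 0.6]
opening: 0.651
finger_force: 0.0
```

```bash
python3 -c "
from h import *
go([.578,.2595,.26])"
```

```text
d [-0.1947 -0.2002  0.0007] r [0.0005 0.0006 0.0002] dist 0.279 t 1.175 0.6513387904702571 [0.24056661 0.05577223 0.61899031]
```

Request:
carry_out(deltas=[-0.039,-0.04,0,0,0,0,-0.078,-0.08,0,0,0,0,-0.117,-0.12,0,0,0,0,-0.156,-0.16,0,0,0,0,-0.195,-0.2,0,0,0,0])

```text
time: 1.8
eef_pos: [0.5783, 0.2597, 0.2607]
tcp_rot: [-0.017, 1.0, 0.0, 0.0]
contact_force: [-0.1, 0.6, 0.5]
opening: 0.655
finger_force: 0.0
```

```bash
python3 -c "
from h import *
go([.578,.2595,.1185])
p,d=shot('top','top1.png');q,d=shot('side')
cv2.imwrite('pics/s1.png',cv2.resize(np.hstack([p[120:260,140:320],q[60:200,240:420]]),None,fx=2.2,fy=2.2)[:,:,::-1])"
```

```text
d [ 0.0004 -0.0002  0.1422] r [ 0.0003  0.0007 -0.0001] dist 0.142 t 1.8 0.6552205968665212 [-0.05620949  0.57082025  0.49441839]
```

View pics/s1.png

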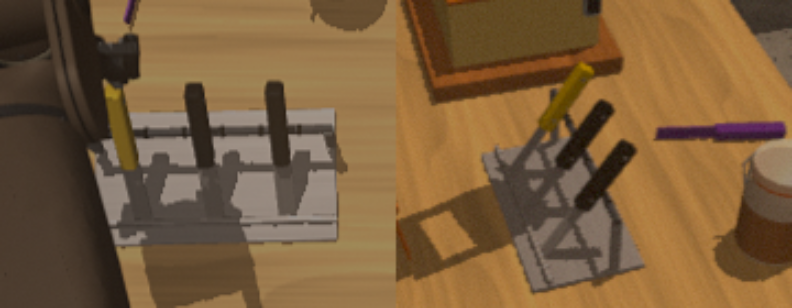

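The crops show the neighbours untouched, one finger just beyond the yellow handle end (top crop at about (120,55)), and the gripper above it (side crop at about (590,5)). Next I descend.

Request:
carry_out(deltas=[0,0,0.05,0,0,0,0,0,0.09,0,0,0,0,0,0.12,0,0,0,0,0,0.142,0,0,0,0,0,0.142,0,0,0])

```text
time: 2.52
eef_pos: [0.5751, 0.2612, 0.1159]
tcp_rot: [-0.017, 1.0, -0.001, -0.002]
contact_force: [-0.2, -0.3, 0.1]
opening: 0.648
finger_force: 0.0
```

```bash
python3 -c "
from h import *
go([.578,.2595,.1185])
q,d=shot('side')
cv2.imwrite('pics/s2.png',cv2.resize(q[40:200,240:420],None,fx=3.5,fy=3.5)[:,:,::-1])"
```

```text
d [-0.0028 -0.0018 -0.0026] r [-0.001  -0.005   0.0006] dist 0.004 t 2.525 0.6482937268746086 [-0.18798361 -0.28895812  0.07394399]
```

View pics/s2.png

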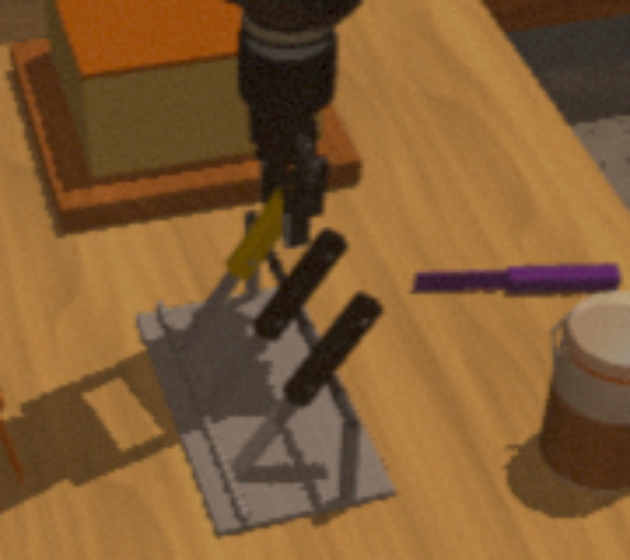

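The fingers straddle the yellow handle near (285,215), clear of the black ones. Next I trim the position and close.

Request:
carry_out(deltas=[-0.002,-0.002,-0.003,0,0,0,-0.002,-0.002,-0.003,0,0,0,-0.002,-0.002,-0.003,0,0,0])

```text
time: 2.95
eef_pos: [0.5797, 0.2592, 0.1224]
tcp_rot: [-0.017, 1.0, 0.0, 0.001]
contact_force: [-0.0, -1.2, 0.2]
opening: 0.649
finger_force: 0.0
```

Request:
carry_out(deltas=[0,0,0,0,0,0,0,0,0,0,0,0,0,0,0,0,0,0,0,0,0,0,0,0], grip=0, grip_force=50)

```text
time: 3.45
eef_pos: [0.5791, 0.2591, 0.1212]
tcp_rot: [-0.017, 1.0, -0.0, -0.0]
contact_force: [-0.2, -0.2, -0.2]
opening: 0.202
finger_force: 50.1
```

Request:
carry_out(deltas=[0,0,-0.02,0,0,0,0,0,-0.06,0,0,0,0,0,-0.11,0,0,0,0,0,-0.16,0,0,0,0,0,-0.2,0,0,0])

```text
time: 4.08
eef_pos: [0.5795, 0.2593, 0.3256]
tcp_rot: [-0.017, 1.0, 0.001, 0.002]
contact_force: [0.5, 0.4, -1.1]
opening: 0.206
finger_force: 49.8
```

```bash
python3 -c "
from h import *
q,d=shot('side')
cv2.imwrite('pics/s3.png',cv2.resize(q[0:200,220:420],None,fx=2.8,fy=2.8)[:,:,::-1])
go([.50,-.235,.33],1.9,19)"
```

```text
d [ 9.780e-02 -4.919e-01 -4.000e-04] r [ 0.0032 -0.3178 -0.0004] dist 0.501 t 4.125 0.20609786155419943 [0.34575435 1.10546207 2.81875031]
```

View pics/s3.png

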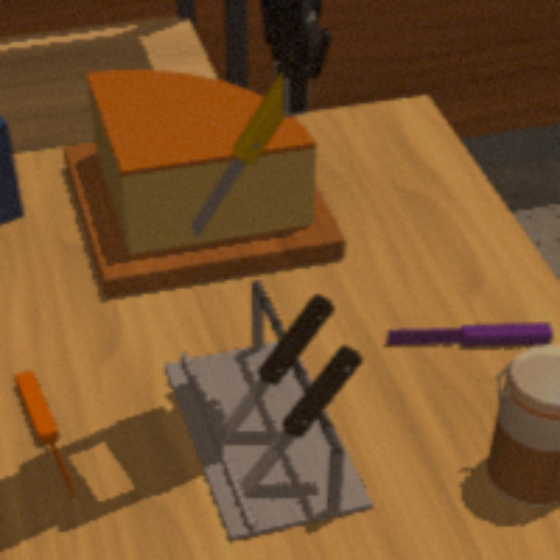

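The spatula is held and lifted, with its tip at about (197,228). The two black ones are still on the rest. Now I cross to the crock.

Request:
carry_out(deltas=[0.01,-0.05,0,0,0,0,0.02,-0.1,0,0,0,0,0.03,-0.15,0,0,0,0,0.04,-0.2,0,0,-0.05,0,0.05,-0.25,0,0,-0.1,0])

```text
time: 4.75
eef_pos: [0.5371, 0.0062, 0.3222]
tcp_rot: [-0.017, 0.999, 0.001, 0.052]
contact_force: [0.2, 0.0, -1.4]
opening: 0.206
finger_force: 49.9
```

```bash
python3 -c "
from h import *
go([.50,-.235,.33],1.9,19)"
```

```text
d [ 0.0441 -0.2398 -0.0122] r [-0.0005 -0.2285  0.0005] dist 0.244 t 4.75 0.20565881223047547 [ 0.1973229   0.02551863 -1.4452095 ]
```

Request:
carry_out(deltas=[0.009,-0.048,-0.002,0,-0.05,0,0.018,-0.096,-0.005,0,-0.1,0,0.027,-0.144,-0.008,0,-0.15,0,0.036,-0.192,-0.01,0,-0.2,0,0.044,-0.24,-0.012,0,-0.228,0])

```text
time: 5.38
eef_pos: [0.4997, -0.235, 0.3299]
tcp_rot: [-0.016, 0.986, 0.002, 0.164]
contact_force: [0.2, 0.1, -0.5]
opening: 0.197
finger_force: 50.0
```

Request:
carry_out(deltas=[0,0,0,0,0,0,0,0,0,0,0,0])

```text
time: 5.62
eef_pos: [0.5004, -0.2334, 0.3293]
tcp_rot: [-0.016, 0.986, 0.003, 0.163]
contact_force: [-0.3, 1.2, -0.5]
opening: 0.206
finger_force: 50.0
```

```bash
cat > m.py <<'E'
from h import *
n='side';p,d=shot(n,'s4.png');t,dt=shot('top','t4.png')
# handle (yellow) and blade: points near the gripper below TCP
for n,p,d in(('side',p,d),('top',t,dt)):
    hsv=cv2.cvtColor(p,cv2.COLOR_RGB2HSV)
    m=(hsv[...,0]>18)&(hsv[...,0]<34)&(hsv[...,1]>170)
    P,u,v=world(n,d,m);g=np.array(ctrl.get_state()['eef_pos'])
    k=(np.linalg.norm(P-g,axis=1)<.13)&(P[:,2]>g[2]-.12)&(P[:,2]>.06);P=P[k]
    if len(P)>10:
        c=P.mean(0);a=np.linalg.svd(P-c)[2][0];a*=np.sign(a[2]);print(n,len(P),'c',c.round(4),'axis',a.round(3),'uv',u[k].mean(),v[k].mean())
    m=np.ones(d.shape,bool);P,u,v=world(n,d,m)
    k=(abs(P[:,1]-g[1])<.05)&(abs(P[:,0]-g[0]+.05)<.09)&(P[:,2]<g[2]-.03)&(P[:,2]>.1)&(hsv[v,u,1]<999)
    Q=P[k]
    if len(Q):
        i=np.argsort(Q[:,2])[:12];print(n,'lowest',Q[i].mean(0).round(4),len(Q))
        for lo in np.arange(.1,.3,.02):
            w=Q[(Q[:,2]>=lo)&(Q[:,2]<lo+.02)]
            if len(w):print('  z',lo.round(2),len(w),w.mean(0).round(4))
E
python3 -c "
import m
from h import *
go([.50,-.235,.33],1.9,19)
q=cv2.imread('pics/s4.png')[80:330,220:480];t=cv2.imread('pics/t4.png')[120:280,300:480]
cv2.imwrite('pics/s5.png',cv2.resize(q,None,fx=2.3,fy=2.3))"
```

```text
side 369 c [ 0.4765 -0.2411  0.3129] axis [ 0.229 -0.072  0.971] uv 345.5365853658537 191.53387533875338
side lowest [ 0.4458 -0.2363  0.1931] 353
  z 0.18 25 [ 0.4468 -0.2369  0.1953]
  z 0.2 53 [ 0.4511 -0.2373  0.2105]
  z 0.22 57 [ 0.4568 -0.237   0.23  ]
  z 0.24 64 [ 0.4629 -0.237   0.2504]
  z 0.26 45 [ 0.4689 -0.242   0.2722]
  z 0.28 109 [ 0.4711 -0.2409  0.2894]
top 20 c [ 0.5041 -0.2272  0.375 ] axis [-0.3    0.343  0.89 ] uv 437.25 184.15
top lowest [ 0.4778 -0.2235  0.2807] 3
  z 0.26 2 [ 0.4779 -0.2235  0.2776]
  z 0.28 1 [ 0.4776 -0.2235  0.2869]
d [ 0.0005 -0.0024 -0.0011] r [ 0.0006 -0.0035  0.0016] dist 0.003 t 5.725 0.19855886048674487 [ 0.01451438 -0.28767126 -1.12437195]
```

View pics/s5.png

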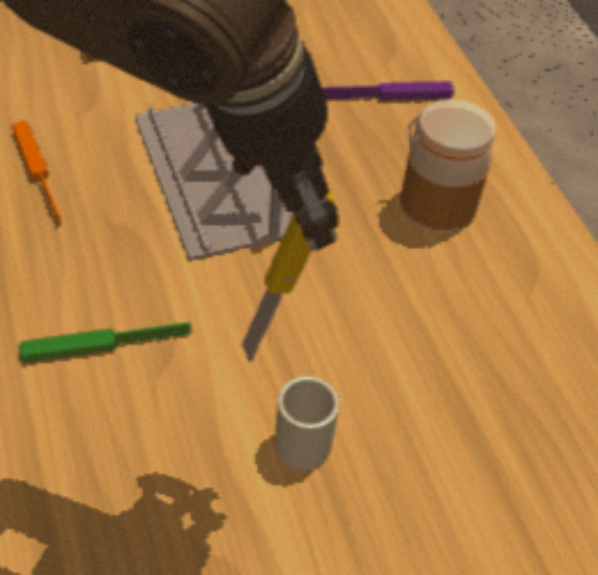

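The spatula hangs at about 16° lean, with its tip at about (250,355), short of the crock mouth at about (307,400). I need to go about 50 mm further in x and then down.

```bash
python3 -c "
from h import *
go([.55,-.2335,.329],1.9,19);go([.55,-.2335,.255],1.9,19)"
```

```text
d [-0.0465 -0.0027  0.016 ] r [ 0.0006 -0.0035  0.0016] dist 0.049 t 5.725 0.19855886048674487 [ 0.01451438 -0.28767126 -1.12437195]
d [-0.0226 -0.0027  0.086 ] r [ 0.0006 -0.0035  0.0016] dist 0.089 t 5.725 0.19855886048674487 [ 0.01451438 -0.28767126 -1.12437195]
```

Request:
carry_out(deltas=[-0.023,-0.001,0.008,0,0,0,-0.046,-0.002,0.016,0,0,0,-0.034,-0.002,0.052,0,0,0,-0.023,-0.002,0.086,0,0,0,-0.023,-0.002,0.086,0,0,0])

```text
time: 6.35
eef_pos: [0.5488, -0.2313, 0.2508]
tcp_rot: [-0.017, 0.987, 0.005, 0.16]
contact_force: [-0.1, 0.5, -1.7]
opening: 0.207
finger_force: 49.9
```

```bash
python3 -c "
import m
from h import *
go([.55,-.2345,.15],1.9,19)
q=cv2.imread('pics/s4.png')[180:300,290:450];t=cv2.imread('pics/t4.png')[150:270,330:490]
cv2.imwrite('pics/s6.png',cv2.resize(np.hstack([q,t]),None,fx=2.5,fy=2.5,interpolation=2))"
```

```text
side 327 c [ 0.5243 -0.2387  0.2361] axis [ 0.195 -0.089  0.977] uv 366.26605504587155 211.43425076452598
side lowest [ 0.4938 -0.234   0.1151] 340
  z 0.1 19 [ 0.4939 -0.2347  0.1165]
  z 0.12 49 [ 0.498  -0.2349  0.1297]
  z 0.14 53 [ 0.504  -0.2342  0.1498]
  z 0.16 56 [ 0.5102 -0.2343  0.1699]
  z 0.18 38 [ 0.5162 -0.2382  0.1898]
  z 0.2 93 [ 0.5186 -0.2384  0.2104]
  z 0.22 32 [ 0.5222 -0.2385  0.2232]
d [ 0.035  -0.0011  0.1001] r [-0.0001 -0.0025  0.0016] dist 0.106 t 6.45 0.20584797601792343 [ 0.18010065 -0.2750587  -0.08577824]
```

View pics/s6.png

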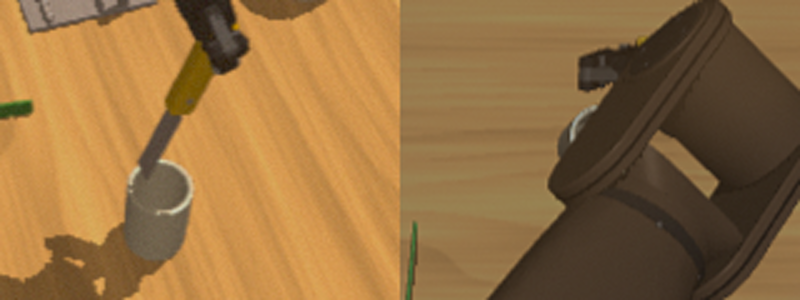

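The tip is over the mouth, towards its near side (side crop at about (148,172), crock mouth centre about (160,190)). I'll shift 4 mm ahead and lower.

Request:
carry_out(deltas=[-0.003,-0.001,0.001,0,0,0,0.008,-0.001,0.032,0,0,0,0.018,-0.001,0.06,0,0,0,0.026,-0.001,0.082,0,0,0,0.026,-0.001,0.082,0,0,0])

```text
time: 7.08
eef_pos: [0.5515, -0.2347, 0.1682]
tcp_rot: [-0.016, 0.987, 0.003, 0.162]
contact_force: [-0.4, -0.2, -1.0]
opening: 0.203
finger_force: 50.0
```

```bash
python3 -c "
import m
from h import *
go([.553,-.2345,.15],1.9,19)
q=cv2.imread('pics/s4.png')[180:300,290:450]
cv2.imwrite('pics/s7.png',cv2.resize(q,None,fx=3.5,fy=3.5,interpolation=2))"
```

```text
side 262 c [ 0.5275 -0.2422  0.1539] axis [ 0.245 -0.074  0.967] uv 364.69847328244276 236.6259541984733
side lowest [ 0.5193 -0.2447  0.1059] 116
  z 0.1 34 [ 0.5197 -0.2429  0.1128]
  z 0.12 80 [ 0.5222 -0.242   0.1302]
  z 0.14 2 [ 0.5195 -0.2391  0.1407]
d [0.0067 0.0013 0.0199] r [-0.0019 -0.001   0.0005] dist 0.021 t 7.175 0.20547538886110026 [ 0.42898337  0.43447928 -0.04001694]
```

View pics/s7.png

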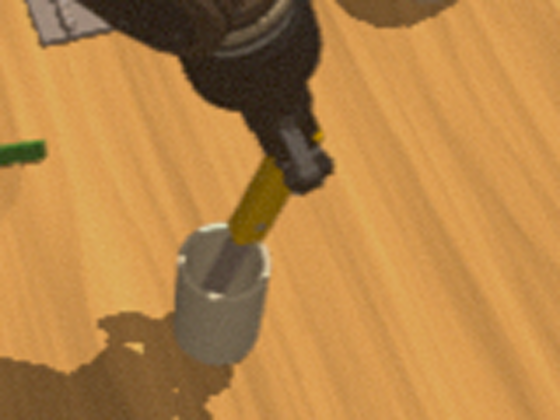

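The blade is inside the crock at about (225,265), with its tip some 20 mm above the floor. I'll lower slowly while watching the force.

Request:
carry_out(deltas=[0.002,0,0.006,0,0,0,0.004,0,0.011,0,0,0,0.006,0,0.016,0,0,0,0.0062,0,0.0185,0,0,0,0.0062,0,0.0185,0,0,0])

```text
time: 7.8
eef_pos: [0.5519, -0.2349, 0.149]
tcp_rot: [-0.016, 0.986, 0.003, 0.163]
contact_force: [1.0, -1.2, -1.5]
opening: 0.205
finger_force: 50.0
```

Request:
carry_out(deltas=[0.0007,0,0.002,0,0,0,0.0007,0,0.002,0,0,0])

```text
time: 8.05
eef_pos: [0.5519, -0.235, 0.1471]
tcp_rot: [-0.016, 0.986, 0.003, 0.163]
contact_force: [-0.3, 0.0, -1.1]
opening: 0.202
finger_force: 50.0
```

No contact yet, so I'll lower a bit more.

Request:
carry_out(deltas=[0.0007,0,0.002,0,0,0,0.0007,0,0.002,0,0,0])

```text
time: 8.3
eef_pos: [0.5525, -0.2353, 0.1461]
tcp_rot: [-0.016, 0.986, 0.002, 0.164]
contact_force: [0.0, -0.2, 3.2]
opening: 0.205
finger_force: 50.6
```

```bash
python3 -c "
import m
from h import *
print(ctrl.get_state()['contact_force'])"
```

```text
side 245 c [ 0.528  -0.2427  0.1312] axis [ 0.248 -0.065  0.967] uv 364.0489795918367 242.84897959183672
side lowest [ 0.5208 -0.242   0.1015] 62
  z 0.1 62 [ 0.5232 -0.2428  0.1082]
[-0.00879288  0.17327274  3.18900307]
```

Contact is +3 N with the tip at about the floor. I'll open and wait, then retreat along the tool axis.

Request:
carry_out(deltas=[0,0,0,0,0,0,0,0,0,0,0,0,0,0,0,0,0,0,0,0,0,0,0,0], grip=65)

```text
time: 8.9
eef_pos: [0.5518, -0.235, 0.1449]
tcp_rot: [-0.016, 0.986, 0.003, 0.163]
contact_force: [0.5, 0.3, 0.0]
opening: 0.651
finger_force: 0.0
```

Request:
carry_out(deltas=[0,0,-0.02,0,0,0,0,0,-0.05,0,0,0,0,0,-0.09,0,0,0,0,0,-0.13,0,0,0,0,0,-0.15,0,0,0])

```text
time: 9.52
eef_pos: [0.5036, -0.2373, 0.292]
tcp_rot: [-0.016, 0.986, 0.001, 0.165]
contact_force: [-1.2, 0.6, -0.1]
opening: 0.649
finger_force: 0.0
```

```bash
python3 -c "
from h import *
q,d=shot('side','s8.png');t,dt=shot('top')
cv2.imwrite('pics/s8.png',cv2.resize(np.hstack([q[60:320,230:430],t[60:320,160:480]]),None,fx=1.5,fy=1.5)[:,:,::-1])
hsv=cv2.cvtColor(q,cv2.COLOR_RGB2HSV);m=(hsv[...,0]>18)&(hsv[...,0]<34)&(hsv[...,1]>170);m[:200]=0;m[300:]=0
P,u,v=world('side',d,m);k=(P[:,2]>.06)&(P[:,2]<.25)&(abs(P[:,1]+.235)<.1)&(abs(P[:,0]-.53)<.12);P=P[k];a=np.linalg.svd(P-P.mean(0))[2][0]
print(len(P),P.mean(0),a,np.degrees(np.arccos(abs(a[2]))),P[:,2].max())"
```

```text
426 [ 0.54287477 -0.24173729  0.14755019] [-0.3577402  -0.02171046 -0.93356875] 21.001867465122828 0.19011951224872475
```

View pics/s8.png

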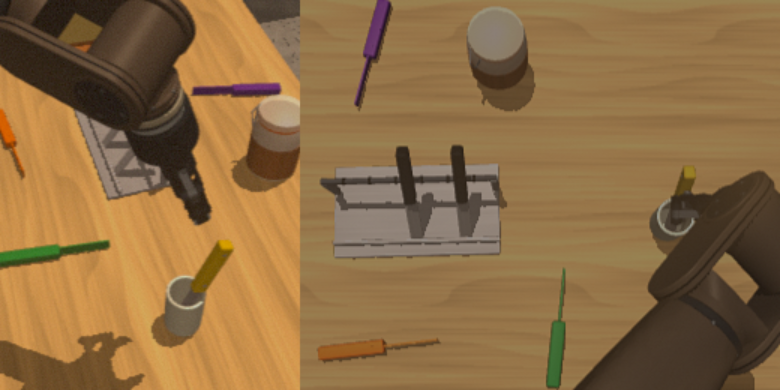

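The spatula stands in the crock leaning about 21°, tip on the floor (handle end at (225,248) in the side crop). The gripper is clear and the black spatulas are in place.

```bash
python3 -c "
from plant import ctrl
print(ctrl.sign_off())"
```

```text
the job is handed in; nothing more can be done
None
```

I handed the job in: the yellow spatula stands blade down in the upright crock, leaning about 21° with its tip at about floor height, and the black spatulas are still on the rest; the interface returned no verdict.

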